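Roll two lathe blanks home under the guard of the infeed rack

TASK

Get the lathe's infeed rack ready: first clear the spanner that was left lying across its side guides into the tool tray. Then take the push paddle and, pushing gently with its blade only, roll both aluminium blanks along the rails under the clear guard, until the leading one has dropped fully home in the nest at the stop and the other stands square against it or close behind it. Keep the gripper itself off the blanks, lay the paddle flat in the tool tray beside the spanner, and leave the other things on the bench where they are.

Things in the scene. Friction and masses are not known exactly. Their poses are not given: they have to be found in the camera images.
- rack: Infeed rack fixed to the bench, 126 mm wide (its x), 376 mm long (its y, from -210 to +166 mm). Two level rails with rubber tops run along y at x = -32 and +32 mm (16 mm wide), tops 30 mm above the bench, from the open end at y = +166 mm to y = -154 mm. Blanks travel towards -y. Nothing covers the track from y = +166 to -90 mm. Origin on the bench, mid-width, 170 mm before the nest; z up.
- guides (a point): Point at rail-top height above the rack's origin. Beside the track, along the whole length, stand steel side guides at x = -58.5 and +58.5 mm of the rack (5 mm thick, 112 mm clear between them), tops 46 mm above the bench. Axes as the rack's.
- guard_entrance (a point): Mid-width of the entrance of the clear guard, at rail-top height, at the rack's y = -90 mm (yellow strip on the roof's edge). From here to y = -210 mm the track is covered by side panels on the guides and a roof, underside 90 mm and top 94 mm above the bench. Axes as the rack's.
- nest (a point): Centre of a blank lying fully home in the nest, 44 mm above the bench (on the rails a blank's centre is at 50 mm), at the rack's y = -170 mm. The nest is two cross rods 8 mm thick, 16 mm before and beyond this point, tops level with the rails: a blank drops 6 mm between them. The stop plate's face is 22 mm beyond, 62 mm high. Axes as the rack's.
- blank_1: Plain aluminium bar blank, cylinder 40 mm in diameter, 100 mm long, about 0.34 kg, lying across the rails (roughly along the rack's x). Origin at its centre; its x axis is the cylinder's axis, the other axes turn as it rolls. Rolling resistance on the rubber is about a tenth of its weight: it soon stops when no longer pushed.
- blank_2: Second blank, the same as blank_1. Either may lead, and either may be the one in the nest at the end.
- spanner: Double open-ended steel spanner, 160 mm long (its x), handle 16 mm wide and 7 mm thick, heads 30 mm wide and 8 mm thick, 0.14 kg. It lies flat across the tops of both side guides (underside 46 mm above the bench), before, between or behind the blanks. Origin on its underside at mid-length; z up.
- paddle: Push paddle, 176 mm long, 0.17 kg, standing on the bench on blade and tail foot. Upright white nylon blade at its +x end (80 mm wide along y, 38 mm high, 8 mm thick, front face at x = +125 mm), 12 mm stem, wooden grip, steel tail foot (x = -45 to -51 mm, z = 0 to 37 mm). Blade and foot reach down to z = 0. Origin at bottom level under the middle of the grip; +x points to the blade.
- paddle_grip (a point): Middle of the paddle's wooden grip, 25 mm above the paddle's origin. The grip is 90 mm long (paddle x = -45 to +45 mm), 20 mm wide (y) and 24 mm high (z = 13 to 37 mm of the paddle). Axes as the paddle's.
- paddle_face (a point): Middle of the front face of the paddle's blade, 125 mm ahead of and 19 mm above the paddle's origin.
- tool_tray: Grey open tool tray fixed to the bench, 170 mm (its x) by 240 mm (its y), 20 mm high, walls and floor 5 mm thick. Origin on the bench under its centre; z up. Empty at the start; it has room for the paddle and the spanner side by side, both along its y.
- oil_bottle: Bystander: grey oil bottle with black cap, 56 mm in diameter, 170 mm tall, standing. Origin at the centre of its underside.
- sample: Bystander: finished stepped aluminium part standing upright, 40 mm in diameter at the foot, 90 mm tall. Origin at the centre of its underside.
- spray_can: Bystander: spray can, 56 mm in diameter, 160 mm tall, standing. Origin at the centre of its underside.
- v_block: Bystander: dark steel vee block, 50 x 80 x 44 mm. Origin at the centre of its underside.
- caliper: Bystander: digital caliper, 200 mm long, 16 mm high, lying flat off the stop end of the rack. Origin under its middle.
- brush: Bystander: swarf brush, 200 mm long, lying flat beyond the rack. Origin under its middle.

How it is judged:
On the way, in this order (a step that is already met when the one before it is completed fails the run):
1. the spanner lies flat in the tool tray (x of spanner in the frame of tool_tray between -0.075 and 0.075 m and y of spanner in the frame of tool_tray between -0.11 and 0.11 m and z of spanner in the frame of tool_tray below 0.016 m and angle between spanner's own x axis and vertical between 1.47 and 1.67 rad), for 0.2 s.
2. one blank is home in the nest and the other square behind it, with the paddle's blade still under the guard (((y of blank_1 in the frame of rack between -0.178 and -0.162 m and z of blank_1 in the frame of rack below 0.0475 m and y of blank_2 in the frame of rack between -0.145 and -0.116 m and z of blank_2 in the frame of rack between 0.044 and 0.056 m and x of blank_2 in the frame of rack between -0.02 and 0.02 m and angle between the x axis of each of blank_1, blank_2 and the x axis of rack, either way round below 0.12 rad) or (y of blank_2 in the frame of rack between -0.178 and -0.162 m and z of blank_2 in the frame of rack below 0.0475 m and y of blank_1 in the frame of rack between -0.145 and -0.116 m and z of blank_1 in the frame of rack between 0.044 and 0.056 m and x of blank_1 in the frame of rack between -0.02 and 0.02 m and angle between the x axis of each of blank_2, blank_1 and the x axis of rack, either way round below 0.12 rad)) and y of paddle_face in the frame of rack below -0.09 m and x of paddle_face in the frame of rack between -0.06 and 0.06 m), for 0.1 s.
At the end, for the whole second after the job is handed in: One blank within 8 mm of the nest and dropped below 47.5 mm; the other on the rails within 14 mm of touching it; both square within 0.12 rad. Spanner (level, underside below 16 mm) and paddle (grip below 45 mm, blade middle below 50 mm) inside the tray walls. All at rest (all of step 1 and ((y of blank_1 in the frame of rack between -0.178 and -0.162 m and z of blank_1 in the frame of rack below 0.0475 m and y of blank_2 in the frame of rack between -0.145 and -0.116 m and z of blank_2 in the frame of rack between 0.044 and 0.056 m and x of blank_2 in the frame of rack between -0.02 and 0.02 m and angle between the x axis of each of blank_1, blank_2 and the x axis of rack, either way round below 0.12 rad) or (y of blank_2 in the frame of rack between -0.178 and -0.162 m and z of blank_2 in the frame of rack below 0.0475 m and y of blank_1 in the frame of rack between -0.145 and -0.116 m and z of blank_1 in the frame of rack between 0.044 and 0.056 m and x of blank_1 in the frame of rack between -0.02 and 0.02 m and angle between the x axis of each of blank_2, blank_1 and the x axis of rack, either way round below 0.12 rad)) and x of paddle_grip in the frame of tool_tray between -0.08 and 0.08 m and y of paddle_grip in the frame of tool_tray between -0.115 and 0.115 m and z of paddle_grip in the frame of tool_tray below 0.045 m and x of paddle_face in the frame of tool_tray between -0.08 and 0.08 m and y of paddle_face in the frame of tool_tray between -0.118 and 0.118 m and z of paddle_face in the frame of tool_tray below 0.05 m and linear speed of each of blank_1, blank_2, spanner, paddle below 0.02 m/s).
It fails at once if the gripper or arm touches a blank (contact force between any of the fingers, the arm and blank_1 above 0.5 N or contact force between any of the fingers, the arm and blank_2 above 0.5 N).
It fails at once if a blank is sent off faster than 0.4 m/s (linear speed of any of blank_1, blank_2 above 0.4 m/s).
It fails at once if a bystander is moved more than 30 mm or knocked over (distance of any of oil_bottle, sample, spray_can, v_block, caliper, brush from where it was at the start of the episode above 0.03 m or angle between any of oil_bottle, sample, spray_can's own z axis and vertical above 0.5 rad).
It also fails if it takes over 72 s, if anything falls off the work surface, if the arm or the gripper's body presses on something with over 40 N, if the wrist force passes 120 N, or if a joint passes its speed limit or range.

ROBOT

A 6-joint arm with a two-finger parallel gripper is mounted at the origin on the work surface. World frame = base frame: x ahead of the robot, y to its left, z up, the work surface at z = 0. Lengths are in m, angles in rad, forces in N, time in s.
With the tool pointing down it reaches from about 0.225 to 0.875 m from the base axis. Payload 3.4 kg.
Tool frame: the origin (TCP) lies at the very end of the fingers, on their centre line; the grasp point (between the pads) lies 19 mm behind it; z points along the fingers, y is the line along which they close (so a half turn about z gives the same grasp; the last joint's range is limited). The gripper opens to 85 mm and grips with 20 to 120 N. Pads are 22 mm wide; open, the fingers measure 114 mm over their backs; the gripper's body (76 mm by 85 mm) begins 54 mm behind the grasp point. The pads swing forward as they close: fully open they stand 13 mm farther back than shut.
Start: joints at [1.084, 0.276, 1.505, -0, 1.361, -0.121], TCP at [0.206, 0.537, 0.231] pointing down, gripper open.
Joint ranges: [-2.89, 2.89], [-0.75, 2.08], [0.22, 2.7], [-1.18, 4.32], [0.11, 2.71], [-2.7, 2.7]. Speed limits (rad/s): [2.57, 2.57, 3.14, 3.14, 3.14, 3.14].

INTERFACE

Orientations are given as a unit quaternion [w, x, y, z].
In Python, from rig import get_state, optics, sign_off gives the robot as it stands.
- The arm moves only by the tool send_rows, never from a script. Its argument "increments" is a list of rows, each an object with "gripper": the gripper's target within -1 to 1 (shut at 1, half-way at 0, fully open at -1); "linear": the shift along the world's x, y, z in m, a list of three; "delta_rot": the turn, a rotation vector about the world's x, y, z in rad, a list of three. In form: [{"gripper": gripper, "linear": [dx, dy, dz], "delta_rot": [rx, ry, rz]}, ...]. A call has 1 to 8 rows; each row is the pose to reach, as a shift and turn from the pose commanded when the call began; what a row does not reach only later rows make up. A row lasts 1/10 s, in which the tool goes at most 50 mm and 8.59 degrees, less where a joint would pass 70% of its speed; a pose out of reach is approached as far as the arm can. A call with a gripper value outside its range is refused whole. The fingers move at their own pace and stop on an object; "newtons" is the grip in N (left out, the last holds). Time passes only in rows, so rows that repeat a pose let the fingers close. It gives the time, the measured TCP pose, the force, the opening and the grip force at its end, in the units of the state.
- get_state(): the state, without advancing time (a new reading comes with each control period).
- optics.get_image(name): name is "scene" or "top" or "wrist"; returns a dict with "pixels" (480x640x3 uint8, blue, green, red), "K" (3x3 intrinsics, pixels), "rvec" (rotation vector, rad) and "tvec" (3), from world to camera coordinates, as OpenCV has them; the wrist camera has in their place "T_tool_cam" (4x4, takes a point from camera to tool coordinates, whose origin is the TCP and whose axes are the flange's). Camera axes: x right, y down, z forward; pixel columns grow to the right and rows downward; lengths in m; the calibration is good to about 2 mm. The wrist camera is an equidistant fisheye: a pixel r from the principal point sees the ray r / f radians off the axis. A picture is of the moment at which its call begins: read the wrist's pose just before it. There is no depth.
- sign_off(): hands the job in; it is judged then, once.
The state is a dict: "clock": time; "qpos": joint angles; "qd": joint speeds; "effort": joint torques, N m; "position": TCP position; "ee_rot": TCP orientation; "contact_force": force on the tool from outside, world axes, zero at the start; "moment": the same for the moment, N m; "width": finger opening in m; "gripper_force": force on a finger pad.
Only numpy, scipy, OpenCV 4.12 (cv2) and the standard library are available. Lean on these libraries where they do the work, as an engineer would, in place of code of your own. Each camera call takes 0.05 s, during which the arm holds its last target. There are 200 camera calls.

## Working session

There is one attempt and no reset: what is moved stays moved. The work goes in short steps, Python scripts to look and compute and a tool call to move; the robot and the scene stay as the last step left them, time stands still between calls to the robot, and variables do not carry over. Pictures are saved under pics/ and viewed, at most 10 in all, crops included, and the job is handed in when it is done.

Besides the shell and the picture viewer there is one more tool, called after "Emit:" in YAML: its name, and indented under it one key for each argument. send_rows: Moves the arm, as the interface text tells. Its arguments: {"type":"object","properties":{"increments":{"type":"array"},"newtons":{"type":"number"}},"required":["increments"]}

```bash
mkdir -p pics
cat > h.py <<'E'
import numpy as np, cv2
from rig import get_state, optics, sign_off
def cam(n):
    d=optics.get_image(n); d={k:np.array(v) for k,v in d.items()}
    return d
def ray(d,uv):
    R=cv2.Rodrigues(d['rvec'].astype(float))[0]; t=d['tvec'].reshape(3)
    c=-R.T@t; v=R.T@(np.linalg.inv(d['K'])@np.array([uv[0],uv[1],1.0]))
    return c,v
def onz(d,uv,z):
    c,v=ray(d,uv); return c+v*(z-c[2])/v[2]
E
python3 - <<'E'
from h import *
for n in('top','scene'):
    d=cam(n); cv2.imwrite(f'pics/{n}0.png',d['pixels']); np.savez(f'{n}0.npz',**d)
    print(n,ray(d,(320,240)))
print(get_state())
E
```

```text
top (array([ 0.35987458, -0.03375846,  1.3425293 ]), array([ 0.17294093, -0.00177859, -0.98510959]))
scene (array([1.15231254, 0.77760961, 1.20860714]), array([-0.39734281, -0.52058536, -0.7557192 ]))
{'clock': 0.1, 'qpos': array([ 1.08399724e+00,  2.76535935e-01,  1.50603419e+00,  1.28442000e-06,
        1.36069098e+00, -1.20988424e-01]), 'qd': array([ 0.00052347, -0.00042894, -0.00231611,  0.00090895, -0.00078992,
       -0.00098229]), 'effort': array([ 5.11562776e-04, -4.17702985e+01, -2.46405244e+01, -4.49362041e-07,
        5.71854034e-03,  5.80924151e-06]), 'position': array([0.20545311, 0.53652733, 0.2305128 ]), 'ee_rot': array([-2.50230826e-04,  1.81887273e-01,  9.83319035e-01, -7.95811609e-04]), 'contact_force': array([-0.01124061, -0.63312293, -0.11598782]), 'moment': array([ 0.00756019, -0.00411737, -0.02691159]), 'gripper_force': 0.0, 'width': 0.0850174065638683}
```

View pics/top0.png

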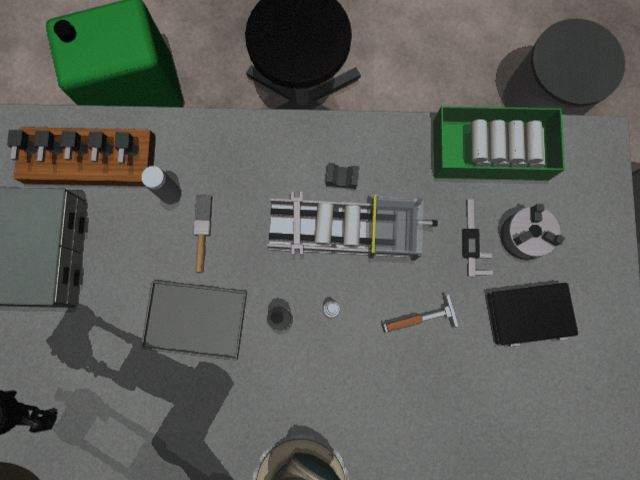

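View pics/scene0.png

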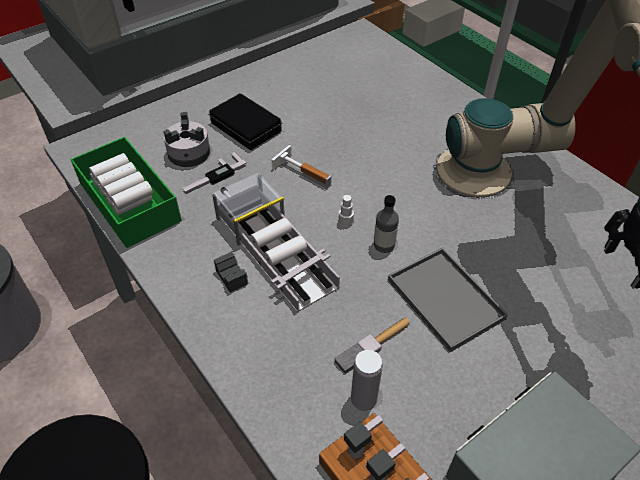

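The top view shows the rack with its open end on the left (270,225) and the yellow guard strip at x≈375. The blanks are at (324,223) and (352,225), and the spanner is at (297,222). The paddle's grip is at (403,324) and its blade at (452,310). The tray is at (195,319), the bottle at (280,316) and the sample at (331,308). The brush at (203,230) is a bystander.

Run:
```python
from h import *
d=dict(np.load('top0.npz')); im=d['pixels']
c=im[180:345,260:470]; cv2.imwrite('pics/c1.png',cv2.resize(c,None,fx=3.6,fy=3.6,interpolation=cv2.INTER_CUBIC))
hsv=cv2.cvtColor(im,cv2.COLOR_BGR2HSV)
def comps(m,lo=15):
    n,l,s,ce=cv2.connectedComponentsWithStats(m.astype(np.uint8)); 
    for i in range(1,n):
        if s[i,4]>=lo:
            p=np.argwhere(l==i)[:,::-1].astype(np.float32); print(s[i],ce[i].round(1),[np.round(a,1) for a in cv2.minAreaRect(p)])
box=np.zeros(im.shape[:2],bool); box[180:365,130:480]=1
print('yellow');comps((hsv[...,0]>22)&(hsv[...,0]<35)&(hsv[...,1]>150)&box)
print('wood');comps((hsv[...,0]>5)&(hsv[...,0]<22)&(hsv[...,1]>100)&box)
print('bright');comps((hsv[...,2]>185)&box,8)
for uv in[(375,225),(403,324),(452,310),(195,319),(297,222)]: print(uv,onz(d,uv,0.03).round(3))
# tray dark rim
m=(im.max(2)<70)&box; m[:,260:]=0; m[:270]=0; print('tray');comps(m,40)
```

```text
yellow
[372 195   4  58 120] [373.6 223.3] [array([373.6, 223.5]), array([ 2.2, 57.1]), np.float64(2.0)]
wood
[130 180  14   6  76] [135.9 182.6] [array([136.5, 182.5]), array([13.,  5.]), np.float64(0.0)]
[196 235   8  37 224] [199.9 253.6] [array([200., 253.]), array([ 6.5, 36.3]), np.float64(3.8)]
[387 315  36  16 274] [404.2 322.5] [array([404.1, 322.5]), array([ 7.8, 35.4]), np.float64(75.3)]
bright
[149 180  12   6  30] [154.  182.4] [array([154.5, 182.5]), array([ 5., 11.]), np.float64(90.0)]
[271 218   4   6   9] [272.4 220.3] [array([272.2, 220.2]), array([2.7, 5.1]), np.float64(11.3)]
[287 221   5   5  14] [288.8 222.9] [array([289., 223.]), array([4., 4.]), np.float64(90.0)]
(375, 225) [ 0.632 -0.175  0.03 ]
(403, 324) [ 0.385 -0.244  0.03 ]
(452, 310) [ 0.422 -0.365  0.03 ]
(195, 319) [0.386 0.268 0.03 ]
(297, 222) [0.635 0.023 0.03 ]
tray
[ 130  283  105   82 1013] [153.4 348.9] [array([167.9, 347.3]), array([109.7,  76.2]), np.float64(43.1)]
[236 296  10  63  84] [241.  328.7] [array([241.3, 327.1]), array([ 1.6, 62.6]), np.float64(8.3)]
```

View pics/c1.png

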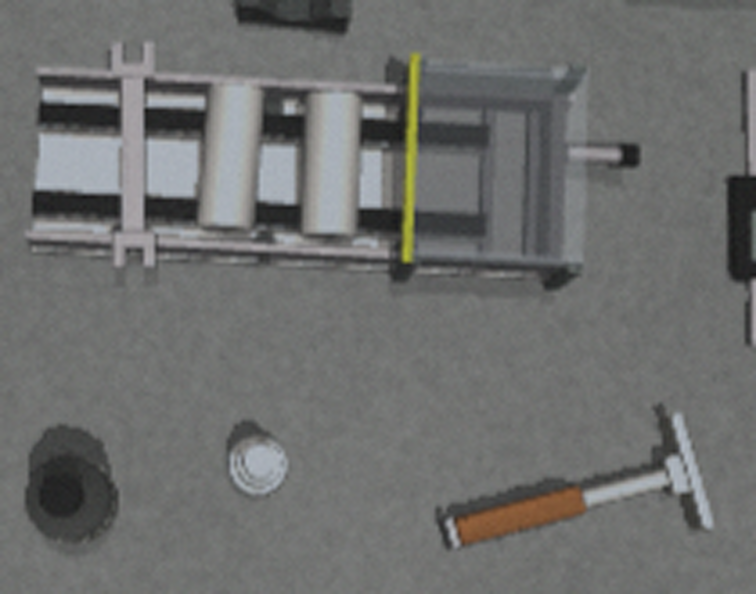

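The crop shows both guides, with the upper running (38,71)→(400,88) and the lower (28,236)→(405,256). The spanner runs (133,55)→(135,250). The blanks are at (232,155) and (331,163), and the yellow strip at (411,158). The paddle's grip is at (520,513) and its blade at (693,470).

Run:
```python
from h import *
d=dict(np.load('top0.npz'))
def P(x,y,z): return onz(d,((x+.5)/3.6-.5+260,(y+.5)/3.6-.5+180),z)
L=[('gU0',38,71,.046),('gU1',400,88,.046),('gL0',28,236,.046),('gL1',405,256,.046),('yel+',415,56,.094),('yel-',407,262,.094),
('sp+',133,45,.054),('sp-',135,268,.054),('spA',132,85,.053),('spB',132,222,.053),('b1+',237,86,.06),('b1-',224,226,.06),('b2+',333,94,.06),('b2-',329,234,.06),
('tail',453,533,.037),('gripF',583,497,.037),('blade+',680,415,.038),('blade-',709,527,.038),('bottle',60,490,.17),('sample',262,462,.09)]
R={}
for n,x,y,z in L: R[n]=P(x,y,z); print(n,R[n].round(4))
for n in [('gU0','gU1'),('gL0','gL1'),('gL0','gU0'),('yel-','yel+'),('sp-','sp+'),('b1-','b1+'),('b2-','b2+'),('tail','gripF'),('blade-','blade+')]:
    v=R[n[1]]-R[n[0]]; print(n,np.hypot(*v[:2]).round(4),np.degrees(np.arctan2(v[1],v[0])).round(1))
print('tray')
T=[onz(d,p,.02) for p in[(153,281),(246,290),(238,357),(144,347)]]
for t in T: print(t.round(4))
print(np.mean(T,0).round(4),[np.linalg.norm(T[i]-T[i-1]).round(3) for i in range(4)])
```

```text
gU0 [0.6889 0.0917 0.046 ]
gU1 [ 0.6819 -0.162   0.046 ]
gL0 [0.5716 0.0945 0.046 ]
gL1 [ 0.5631 -0.166   0.046 ]
yel+ [ 0.6924 -0.1672  0.094 ]
yel- [ 0.5516 -0.1625  0.094 ]
sp+ [0.7069 0.0252 0.054 ]
sp- [0.5497 0.0196 0.054 ]
spA [0.6785 0.0252 0.053 ]
spB [0.5817 0.0225 0.053 ]
b1+ [ 0.6775 -0.0478  0.06  ]
b1- [ 0.5791 -0.0408  0.06  ]
b2+ [ 0.6732 -0.1143  0.06  ]
b2- [ 0.575  -0.1126  0.06  ]
tail [ 0.3751 -0.2003  0.037 ]
gripF [ 0.4012 -0.2886  0.037 ]
blade+ [ 0.4583 -0.3553  0.038 ]
blade- [ 0.3829 -0.3735  0.038 ]
bottle [0.3943 0.057  0.17  ]
sample [ 0.4177 -0.0686  0.09  ]
('gU0', 'gU1') 0.2537 -91.6
('gL0', 'gL1') 0.2606 -91.9
('gL0', 'gU0') 0.1173 -1.4
('yel-', 'yel+') 0.1409 -1.9
('sp-', 'sp+') 0.1574 2.1
('b1-', 'b1+') 0.0987 -4.1
('b2-', 'b2+') 0.0982 -1.0
('tail', 'gripF') 0.0921 -73.5
('blade-', 'blade+') 0.0776 13.6
tray
[0.4786 0.3815 0.02  ]
[0.461  0.1466 0.02  ]
[0.2962 0.1593 0.02  ]
[0.3152 0.3923 0.02  ]
[0.3878 0.2699 0.02  ] [np.float64(0.164), np.float64(0.236), np.float64(0.165), np.float64(0.234)]
```

Emit:
send_rows:
  increments:
    - {"gripper": 0.2,"linear": [0.4225,-0.5145,-0.08],"delta_rot": [0,0,0.403]}
    - {"gripper": 0.2,"linear": [0.4225,-0.5145,-0.08],"delta_rot": [0,0,0.403]}
    - {"gripper": 0.2,"linear": [0.4225,-0.5145,-0.08],"delta_rot": [0,0,0.403]}
    - {"gripper": 0.2,"linear": [0.4225,-0.5145,-0.08],"delta_rot": [0,0,0.403]}
    - {"gripper": 0.2,"linear": [0.4225,-0.5145,-0.08],"delta_rot": [0,0,0.403]}
    - {"gripper": 0.2,"linear": [0.4225,-0.5145,-0.08],"delta_rot": [0,0,0.403]}
    - {"gripper": 0.2,"linear": [0.4225,-0.5145,-0.08],"delta_rot": [0,0,0.403]}
    - {"gripper": 0.2,"linear": [0.4225,-0.5145,-0.08],"delta_rot": [0,0,0.403]}
  newtons: 60

```text
clock: 0.9
position: [0.4543, 0.2335, 0.184]
ee_rot: [-0.0, -0.019, 1.0, 0.0]
contact_force: [0.7, 0.9, -0.2]
width: 0.0343
gripper_force: 0.0
```

Emit:
send_rows:
  increments:
    - {"gripper": 0.2,"linear": [0.1705,-0.2076,-0.033],"delta_rot": [0,0,0]}
    - {"gripper": 0.2,"linear": [0.1705,-0.2076,-0.033],"delta_rot": [0,0,0]}
    - {"gripper": 0.2,"linear": [0.1705,-0.2076,-0.033],"delta_rot": [0,0,0]}
    - {"gripper": 0.2,"linear": [0.1705,-0.2076,-0.033],"delta_rot": [0,0,0]}
    - {"gripper": 0.2,"linear": [0.1705,-0.2076,-0.033],"delta_rot": [0,0,0]}
    - {"gripper": 0.2,"linear": [0.1705,-0.2076,-0.033],"delta_rot": [0,0,0]}
    - {"gripper": 0.2,"linear": [0.1705,-0.2076,-0.033],"delta_rot": [0,0,0]}

```text
clock: 1.6
position: [0.6255, 0.025, 0.15]
ee_rot: [-0.001, -0.017, 1.0, -0.0]
contact_force: [0.4, 0.6, 0.6]
width: 0.0343
gripper_force: 0.0
```

Run:
```python
from h import *
from scipy.spatial.transform import Rotation as Ro
s=get_state(); d=cam('wrist'); np.savez('w1.npz',p=s['position'],q=s['ee_rot'],**d)
print(s['position'],s['ee_rot'],d['K'],d['T_tool_cam'].round(4)); cv2.imwrite('pics/w1.png',d['pixels'])
```

```text
[0.62546878 0.0250149  0.14998297] [-5.60074998e-04 -1.68267655e-02  9.99858243e-01 -2.01263452e-04] [[371.64829954   0.         317.15235541]
 [  0.         371.64829954 239.0239894 ]
 [  0.           0.           1.        ]] [[-7.000e-04 -9.564e-01 -2.921e-01  7.490e-02]
 [ 1.000e+00 -7.000e-04 -4.000e-04 -1.000e-03]
 [ 2.000e-04 -2.921e-01  9.564e-01 -1.422e-01]
 [ 0.000e+00  0.000e+00  0.000e+00  1.000e+00]]
```

View pics/w1.png

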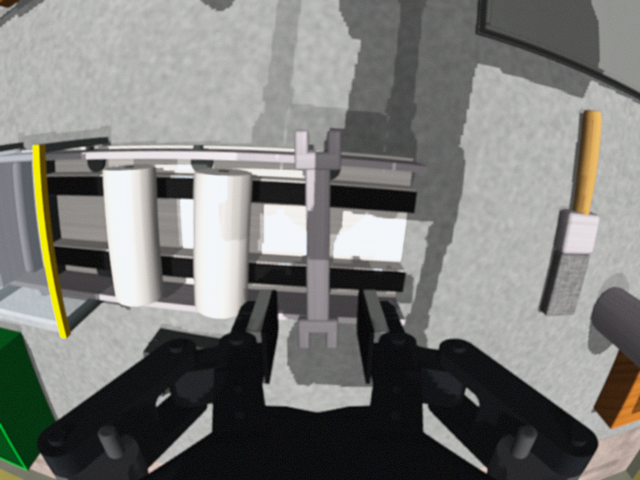

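The wrist view shows the spanner running (318,130)→(318,345), centred between the open fingers. The blanks at (222,240) and (132,235) are clear of the fingers.

```bash
cat >> h.py <<'E'
from scipy.spatial.transform import Rotation as Ro
def wz(d,p,q,uv,z):
    K=d['K']; T=d['T_tool_cam']; x=np.array([uv[0]-K[0,2],uv[1]-K[1,2]]); r=np.hypot(*x); th=r/K[0,0]
    v=np.array([*(x/max(r,1e-9)*np.sin(th)),np.cos(th)])
    R=Ro.from_quat(np.roll(q,-1)).as_matrix()
    c=p+R@T[:3,3]; v=R@T[:3,:3]@v
    return c+v*(z-c[2])/v[2]
E
python3 - <<'E'
from h import *
d=dict(np.load('w1.npz'))
for n,uv,z in[('spfar',(318,130),.054),('spnear',(318,346),.054),('spA',(318,180),.053),('spB',(318,310),.053),('b1far',(222,171),.07),('b1near',(221,315),.05),('b2',(132,235),.07),('b1mid',(222,240),.07),('railend',(409,240),.03),('yel',(37,146),.094),('yel2',(65,336),.094)]:
    print(n,wz(d,d['p'],d['q'],uv,z).round(4))
E
```

```text
spfar [0.5512 0.0219 0.054 ]
spnear [0.7078 0.0272 0.054 ]
spA [0.5836 0.023  0.053 ]
spB [0.6772 0.0262 0.053 ]
b1far [ 0.5768 -0.036   0.07  ]
b1near [ 0.6868 -0.0469  0.05  ]
b2 [ 0.6196 -0.1024  0.07  ]
b1mid [ 0.621  -0.0372  0.07  ]
railend [0.629  0.0932 0.03  ]
yel [ 0.5538 -0.1611  0.094 ]
yel2 [ 0.6939 -0.1646  0.094 ]
```

Emit:
send_rows:
  increments:
    - {"gripper": 0.2,"linear": [0.001,0.002,-0.05],"delta_rot": [0,0,0]}
    - {"gripper": 0.2,"linear": [0.001,0.002,-0.09],"delta_rot": [0,0,0]}
    - {"gripper": 0.2,"linear": [0.001,0.002,-0.113],"delta_rot": [0,0,0]}
    - {"gripper": 0.2,"linear": [0.001,0.002,-0.113],"delta_rot": [0,0,0]}
    - {"gripper": 0.9,"linear": [0.001,0.002,-0.113],"delta_rot": [0,0,0]}
    - {"gripper": 0.9,"linear": [0.001,0.002,-0.113],"delta_rot": [0,0,0]}
    - {"gripper": 0.9,"linear": [0.001,0.002,-0.113],"delta_rot": [0,0,0]}
    - {"gripper": 0.9,"linear": [0.001,0.002,-0.113],"delta_rot": [0,0,0]}

```text
clock: 2.45
position: [0.6259, 0.0299, 0.0399]
ee_rot: [0.001, -0.019, 1.0, 0.0]
contact_force: [-0.1, 1.4, 2.4]
width: 0.0142
gripper_force: 59.2
```

Emit:
send_rows:
  increments:
    - {"gripper": 0.9,"linear": [0,0,0.02],"delta_rot": [0,0,0]}
    - {"gripper": 0.9,"linear": [0,0,0.06],"delta_rot": [0,0,0]}
    - {"gripper": 0.9,"linear": [0,0,0.11],"delta_rot": [0,0,0]}
    - {"gripper": 0.9,"linear": [0,0,0.16],"delta_rot": [0,0,0]}
    - {"gripper": 0.9,"linear": [0,0,0.16],"delta_rot": [0,0,0]}

```text
clock: 2.95
position: [0.63, 0.0294, 0.2077]
ee_rot: [0.009, -0.019, 1.0, -0.001]
contact_force: [1.0, -0.6, -0.8]
width: 0.0141
gripper_force: 58.8
```

Run:
```python
from h import *
s=get_state(); d=cam('wrist'); np.savez('w2.npz',p=s['position'],q=s['ee_rot'],**d)
print(s['position'],s['width'],s['gripper_force']); cv2.imwrite('pics/w2.png',d['pixels'])
```

```text
[0.62997179 0.02940696 0.20766562] 0.01410308968704717 58.75943183898926
```

View pics/w2.png

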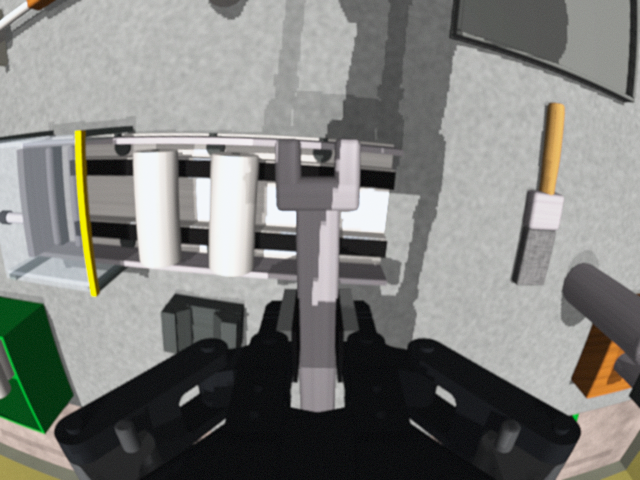

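The wrist view shows the spanner in the grip, about level, with its far head at (318,175). Both blanks are undisturbed, at (232,213) and (156,208).

Emit:
send_rows:
  increments:
    - {"gripper": 0.9,"linear": [-0.12,0.14,0],"delta_rot": [0,0,-1.0]}
    - {"gripper": 0.9,"linear": [-0.12,0.14,0],"delta_rot": [0,0,-1.0]}
    - {"gripper": 0.9,"linear": [-0.12,0.14,0],"delta_rot": [0,0,-1.0]}
    - {"gripper": 0.9,"linear": [-0.12,0.14,0],"delta_rot": [0,0,-1.0]}
    - {"gripper": 0.9,"linear": [-0.12,0.14,0],"delta_rot": [0,0,-1.0]}
    - {"gripper": 0.9,"linear": [-0.12,0.14,0],"delta_rot": [0,0,-1.0]}
    - {"gripper": 0.9,"linear": [-0.12,0.14,0],"delta_rot": [0,0,-1.0]}
    - {"gripper": 0.9,"linear": [-0.12,0.14,0],"delta_rot": [0,0,-1.0]}

```text
clock: 3.8
position: [0.5039, 0.1696, 0.1971]
ee_rot: [-0.001, 0.463, 0.886, -0.001]
contact_force: [0.4, -0.1, -1.8]
width: 0.0143
gripper_force: 58.9
```

Emit:
send_rows:
  increments:
    - {"gripper": 0.9,"linear": [-0.08,0.097,-0.08],"delta_rot": [0,0,-0.6825]}
    - {"gripper": 0.9,"linear": [-0.08,0.097,-0.08],"delta_rot": [0,0,-0.6825]}
    - {"gripper": 0.9,"linear": [-0.08,0.097,-0.08],"delta_rot": [0,0,-0.6825]}
    - {"gripper": 0.9,"linear": [-0.08,0.097,-0.08],"delta_rot": [0,0,-0.6825]}
    - {"gripper": 0.9,"linear": [-0.08,0.097,-0.08],"delta_rot": [0,0,-0.6825]}
    - {"gripper": 0.9,"linear": [-0.08,0.097,-0.08],"delta_rot": [0,0,-0.6825]}
    - {"gripper": 0.9,"linear": [-0.08,0.097,-0.08],"delta_rot": [0,0,-0.6825]}

```text
clock: 4.5
position: [0.425, 0.2664, 0.118]
ee_rot: [-0.0, 0.732, 0.681, -0.0]
contact_force: [0.1, 0.5, -2.1]
width: 0.014
gripper_force: 59.0
```

Run:
```python
from h import *
s=get_state(); d=cam('wrist'); np.savez('w3.npz',p=s['position'],q=s['ee_rot'],**d)
print(s['position'],s['ee_rot'],s['width'],s['qpos']); cv2.imwrite('pics/w3.png',d['pixels']); s=get_state();print(s['position'],s['qd'])
```

```text
[0.42495662 0.26644838 0.11803155] [-8.81355640e-05  7.31923179e-01  6.81387056e-01 -3.64336343e-04] 0.01396140528323061 [ 4.21279209e-01  2.60846083e-01  1.83297872e+00 -7.86327314e-05
  1.04851444e+00  4.92802556e-01]
[0.42516654 0.26641399 0.11822144] [-0.0052999  -0.00379269 -0.00510886  0.00084932  0.00222744  0.01317029]
```

View pics/w3.png

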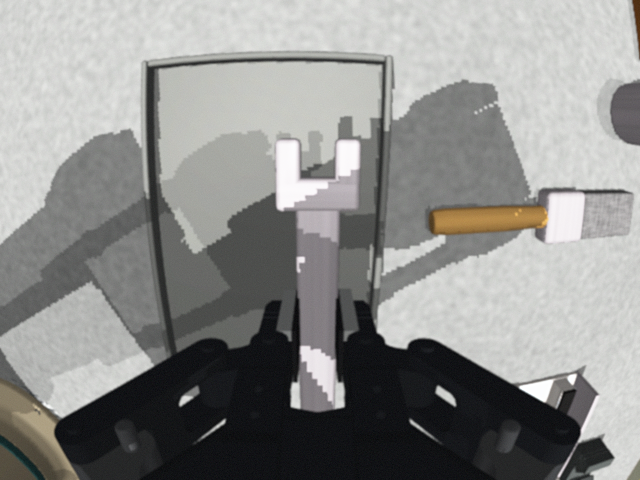

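The wrist view shows the spanner over the tray and nearly parallel to its long sides. The tray's far corners are at (147,63) and (391,58).

Run:
```python
from h import *
d=dict(np.load('w3.npz'))
for uv,z in[((147,63),.02),((391,58),.02),((153,220),.02),((381,220),.02),((318,140),.13),((318,205),.13),((318,390),.13)]: print(uv,wz(d,d['p'],d['q'],uv,z).round(4))
```

```text
(147, 63) [0.3183 0.3994 0.02  ]
(391, 58) [0.4804 0.384  0.02  ]
(153, 220) [0.3088 0.289  0.02  ]
(381, 220) [0.4683 0.2767 0.02  ]
(318, 140) [0.43   0.3359 0.13  ]
(318, 205) [0.4283 0.3128 0.13  ]
(318, 390) [0.4224 0.2297 0.13  ]
```

Emit:
send_rows:
  increments:
    - {"gripper": 0.9,"linear": [0.003,0,-0.04],"delta_rot": [0,0,0]}
    - {"gripper": 0.9,"linear": [0.003,0,-0.075],"delta_rot": [0,0,0]}
    - {"gripper": 0.9,"linear": [0.003,0,-0.095],"delta_rot": [0,0,0]}
    - {"gripper": 0.9,"linear": [0.003,0,-0.107],"delta_rot": [0,0,0]}
    - {"gripper": 0.9,"linear": [0.003,0,-0.107],"delta_rot": [0,0,0]}
    - {"gripper": 0.9,"linear": [0.003,0,-0.107],"delta_rot": [0,0,0]}

```text
clock: 5.15
position: [0.4287, 0.2666, 0.0116]
ee_rot: [0.0, 0.733, 0.68, 0.0]
contact_force: [0.2, -0.1, -2.4]
width: 0.0139
gripper_force: 59.0
```

Emit:
send_rows:
  increments:
    - {"gripper": 0.9,"linear": [0,0,-0.004],"delta_rot": [0,0,0]}
    - {"gripper": 0.65,"linear": [0,0,-0.004],"delta_rot": [0,0,0]}
    - {"gripper": 0.4,"linear": [0,0,-0.004],"delta_rot": [0,0,0]}
    - {"gripper": 0.4,"linear": [0,0,-0.004],"delta_rot": [0,0,0]}
    - {"gripper": 0.4,"linear": [0,0,-0.004],"delta_rot": [0,0,0]}
    - {"gripper": 0.4,"linear": [0,0,0.03],"delta_rot": [0,0,0]}
    - {"gripper": 0.4,"linear": [0,0,0.08],"delta_rot": [0,0,0]}
    - {"gripper": 0.4,"linear": [0,0,0.13],"delta_rot": [0,0,0]}

```text
clock: 5.95
position: [0.4275, 0.2664, 0.1426]
ee_rot: [-0.0, 0.733, 0.68, -0.001]
contact_force: [0.4, -0.4, -0.2]
width: 0.0255
gripper_force: 0.0
```

Run:
```python
from h import *
s=get_state(); d=cam('wrist'); np.savez('w4.npz',p=s['position'],q=s['ee_rot'],**d)
print(s['position'],s['ee_rot'],s['width']); cv2.imwrite('pics/w4.png',cv2.resize(d['pixels'],(480,360))); s=get_state();print(s['position'],s['qd'])
```

```text
[0.42749464 0.26641356 0.14259074] [-2.21470726e-04  7.32909335e-01  6.80325848e-01 -7.73119557e-04] 0.02552486463701309
[0.43257415 0.26884355 0.15124354] [ 2.31170300e-05  2.71325718e-02  2.45095237e-02  2.68011161e-03
 -2.37227794e-01 -1.49391873e-03]
```

View pics/w4.png

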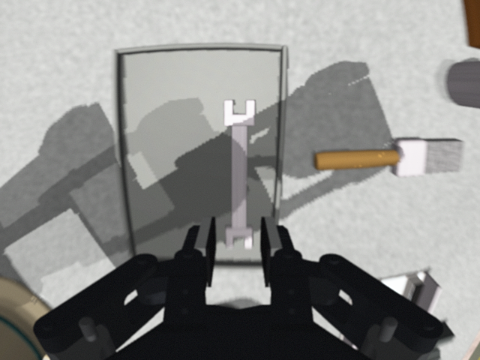

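The view shows the spanner flat in the tray's right half, along y, with its head at (238,112) in the reduced picture. Next is the paddle, passing above the bottle.

Emit:
send_rows:
  increments:
    - {"gripper": 0.0,"linear": [0,-0.01,0.05],"delta_rot": [0,0,0]}
    - {"gripper": 0.0,"linear": [0,-0.02,0.1],"delta_rot": [0,0,0]}
    - {"gripper": 0.0,"linear": [-0.04,-0.272,0.12],"delta_rot": [0,0,0.344]}
    - {"gripper": 0.0,"linear": [-0.04,-0.272,0.12],"delta_rot": [0,0,0.344]}
    - {"gripper": 0.0,"linear": [-0.04,-0.272,0.12],"delta_rot": [0,0,0.344]}
    - {"gripper": 0.0,"linear": [-0.04,-0.272,0.12],"delta_rot": [0,0,0.344]}
    - {"gripper": 0.0,"linear": [-0.04,-0.272,0.12],"delta_rot": [0,0,0.344]}
    - {"gripper": 0.0,"linear": [-0.04,-0.272,0.12],"delta_rot": [0,0,0.344]}

```text
clock: 6.8
position: [0.3872, -0.0089, 0.2621]
ee_rot: [0.001, 0.607, 0.795, -0.001]
contact_force: [1.0, 0.7, -0.4]
width: 0.0428
gripper_force: 0.0
```

Emit:
send_rows:
  increments:
    - {"gripper": 0.0,"linear": [0,-0.24,0],"delta_rot": [0,0,0]}
    - {"gripper": 0.0,"linear": [0,-0.24,0],"delta_rot": [0,0,0]}
    - {"gripper": 0.0,"linear": [0,-0.24,0],"delta_rot": [0,0,0]}
    - {"gripper": 0.0,"linear": [0,-0.24,0],"delta_rot": [0,0,0]}
    - {"gripper": 0.0,"linear": [0,-0.24,-0.1],"delta_rot": [0,0,0]}
    - {"gripper": 0.0,"linear": [0,-0.24,-0.1],"delta_rot": [0,0,0]}
    - {"gripper": 0.0,"linear": [0,-0.24,-0.1],"delta_rot": [0,0,0]}
    - {"gripper": 0.0,"linear": [0,-0.24,-0.1],"delta_rot": [0,0,0]}

```text
clock: 7.6
position: [0.3874, -0.2448, 0.1606]
ee_rot: [-0.002, 0.606, 0.795, 0.0]
contact_force: [-0.1, 1.0, -0.0]
width: 0.043
gripper_force: 0.0
```

Run:
```python
from h import *
d=cam('wrist');s=get_state(); d=cam('wrist'); np.savez('w5.npz',p=s['position'],q=s['ee_rot'],**d)
print(s['position'],s['ee_rot'],s['width']); cv2.imwrite('pics/w5.png',d['pixels'])
hsv=cv2.cvtColor(d['pixels'],cv2.COLOR_BGR2HSV); m=((hsv[...,0]>5)&(hsv[...,0]<22)&(hsv[...,1]>100)).astype(np.uint8)
n,l,st,ce=cv2.connectedComponentsWithStats(m)
for i in range(1,n):
    if st[i,4]>800: print(st[i],ce[i])
```

```text
[ 0.38848466 -0.24509953  0.16215729] [8.01582691e-05 6.05788490e-01 7.95625681e-01 2.72538401e-04] 0.04255891749790001
[ 307  171   26  113 2857] [319.62093105 226.15540777]
```

View pics/w5.png

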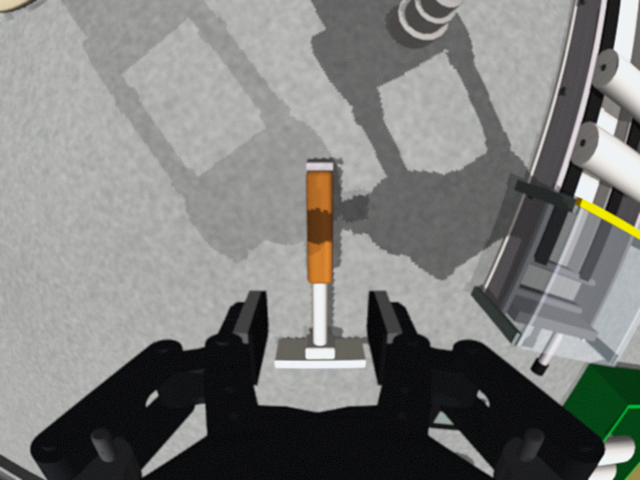

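The wrist view shows the paddle upright between the fingers, with its grip running (319,170)→(320,283) and its blade at (320,358).

Run:
```python
from h import *
d=dict(np.load('w5.npz'))
A=wz(d,d['p'],d['q'],(319.5,171),.037);B=wz(d,d['p'],d['q'],(320,283),.037);C=wz(d,d['p'],d['q'],(320.5,366),.038)
print(A,B,C,(A+B)/2,np.linalg.norm(B-A),np.linalg.norm(C-A),np.degrees(np.arctan2(*(C-A)[1::-1])))
q=Ro.from_quat(np.roll(d['q'],-1)).as_matrix(); print(q.round(3), np.degrees(np.arctan2(q[1,1],q[0,1])))
```

```text
[ 0.37801343 -0.20324638  0.037     ] [ 0.40170332 -0.2872847   0.037     ] [ 0.42356974 -0.36411645  0.038     ] [ 0.38985837 -0.24526554  0.037     ] 0.087313512908489 0.167199146751274 -74.18856893855077
[[-0.266  0.964  0.   ]
 [ 0.964  0.266  0.   ]
 [ 0.     0.001 -1.   ]] 15.428788642459846
```

Emit:
send_rows:
  increments:
    - {"gripper": 0.0,"linear": [0.001,0,-0.05],"delta_rot": [0,0,0]}
    - {"gripper": 0.0,"linear": [0.001,0,-0.1],"delta_rot": [0,0,0]}
    - {"gripper": 0.0,"linear": [0.001,0,-0.135],"delta_rot": [0,0,0]}
    - {"gripper": 0.0,"linear": [0.001,0,-0.15],"delta_rot": [0,0,0]}
    - {"gripper": 0.0,"linear": [0.001,0,-0.15],"delta_rot": [0,0,0]}
    - {"gripper": 0.9,"linear": [0.001,0,-0.15],"delta_rot": [0,0,0]}
    - {"gripper": 0.9,"linear": [0.001,0,-0.15],"delta_rot": [0,0,0]}
    - {"gripper": 0.9,"linear": [0.001,0,-0.15],"delta_rot": [0,0,0]}
  newtons: 80

```text
clock: 8.5
position: [0.391, -0.2463, 0.0138]
ee_rot: [0.003, 0.606, 0.796, 0.0]
contact_force: [-0.3, 1.8, 8.2]
width: 0.0183
gripper_force: 79.0
```

Emit:
send_rows:
  increments:
    - {"gripper": 0.9,"linear": [0,0,0],"delta_rot": [0,0,0]}
    - {"gripper": 0.9,"linear": [0,0,0],"delta_rot": [0,0,0]}

```text
clock: 8.7
position: [0.391, -0.2463, 0.0138]
ee_rot: [0.003, 0.606, 0.796, 0.0]
contact_force: [1.0, 2.2, 7.2]
width: 0.0184
gripper_force: 79.0
```

Emit:
send_rows:
  increments:
    - {"gripper": 0.9,"linear": [0,0,0.02],"delta_rot": [0,0,0]}
    - {"gripper": 0.9,"linear": [0,0,0.06],"delta_rot": [0,0,0]}
    - {"gripper": 0.9,"linear": [0,0,0.105],"delta_rot": [0,0,0]}
    - {"gripper": 0.9,"linear": [0,0,0.15],"delta_rot": [0,0,0]}
    - {"gripper": 0.9,"linear": [0.015,0.025,0.18],"delta_rot": [0,0,-0.1]}
    - {"gripper": 0.9,"linear": [0.035,0.055,0.19],"delta_rot": [0,0,-0.2]}
    - {"gripper": 0.9,"linear": [0.055,0.09,0.19],"delta_rot": [0,0,-0.305]}
    - {"gripper": 0.9,"linear": [0.075,0.125,0.19],"delta_rot": [0,0,-0.305]}

```text
clock: 9.5
position: [0.465, -0.1192, 0.2036]
ee_rot: [0.002, 0.72, 0.694, 0.001]
contact_force: [0.0, -0.7, -2.5]
width: 0.0183
gripper_force: 78.6
```

Emit:
send_rows:
  increments:
    - {"gripper": 0.9,"linear": [0.02,0.035,0],"delta_rot": [0,0,0]}
    - {"gripper": 0.9,"linear": [0.04,0.07,0],"delta_rot": [0,0,0]}
    - {"gripper": 0.9,"linear": [0.06,0.105,0],"delta_rot": [0,0,0]}
    - {"gripper": 0.9,"linear": [0.085,0.14,0],"delta_rot": [0,0,0]}
    - {"gripper": 0.9,"linear": [0.11,0.175,0],"delta_rot": [0,0,0]}
    - {"gripper": 0.9,"linear": [0.135,0.21,0],"delta_rot": [0,0,0]}
    - {"gripper": 0.9,"linear": [0.165,0.248,0],"delta_rot": [0,0,0]}
    - {"gripper": 0.9,"linear": [0.165,0.248,0],"delta_rot": [0,0,0]}

```text
clock: 10.3
position: [0.6326, 0.1329, 0.2019]
ee_rot: [0.0, 0.718, 0.696, 0.003]
contact_force: [-0.9, -0.8, -2.5]
width: 0.0184
gripper_force: 78.8
```

Run:
```python
from h import *
cam('wrist');s=get_state(); d=cam('wrist'); np.savez('w6.npz',p=s['position'],q=s['ee_rot'],**d)
q=Ro.from_quat(np.roll(s['ee_rot'],-1)).as_matrix();
print(s['position'],np.degrees(np.arctan2(q[1,1],q[0,1])),q[:,2],s['width']); cv2.imwrite('pics/w6.png',d['pixels'])
```

```text
[0.6303411  0.13022213 0.20176403] -1.8329671918256158 [ 1.58588673e-03  5.97899548e-04 -9.99998564e-01] 0.018571986473538877
```

View pics/w6.png

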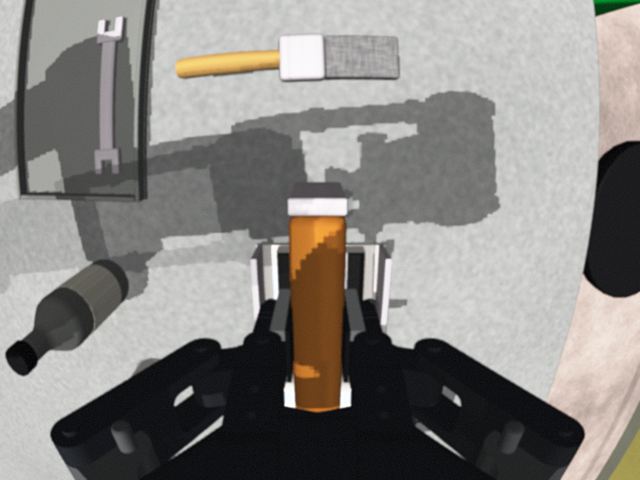

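The wrist view shows the paddle held level, with its tail at (318,205) in the place predicted for it. The rack's guide ends are at (256,250) and (387,250), on either side of it. The spanner lies in the tray and the bottle still stands.

Run:
```python
from h import *
d=dict(np.load('w6.npz'))
for uv in [(253,248),(263,248),(378,246),(389,246)]: print(uv,wz(d,d['p'],d['q'],uv,.046).round(4))
d=cam('top'); np.savez('t2.npz',**d); im=d['pixels']; hsv=cv2.cvtColor(im,cv2.COLOR_BGR2HSV)
m=((hsv[...,0]>5)&(hsv[...,0]<22)&(hsv[...,1]>100)).astype(np.uint8)
n,l,st,ce=cv2.connectedComponentsWithStats(m)
for i in range(1,n):
    if st[i,4]>20 and st[i,0]>180: print(st[i],ce[i])
# blade expected pixel in top
R=cv2.Rodrigues(d['rvec'].astype(float))[0]
for p in [(.626+.04,.007,.226),(.626-.04,.007,.226)]: 
    print(cv2.projectPoints(np.array([p]),d['rvec'].astype(float),d['tvec'].astype(float),d['K'].astype(float),None)[0].ravel())
for v in range(208,250,5): print(v,im[v,285:325,1].tolist())
```

```text
(253, 248) [0.5746 0.1065 0.046 ]
(263, 248) [0.5832 0.1062 0.046 ]
(378, 246) [0.6811 0.1047 0.046 ]
(389, 246) [0.6907 0.1044 0.046 ]
[255 203  11  10  88] [260.14772727 207.20454545]
[197 235   8  20 120] [200.35       244.86666667]
[301.39093585 189.82271646]
[300.43594911 225.8283792 ]
208 [174, 173, 172, 169, 168, 164, 167, 163, 165, 167, 179, 178, 181, 164, 126, 180, 182, 162, 110, 180, 176, 177, 177, 178, 179, 180, 180, 178, 180, 179, 178, 165, 90, 104, 135, 149, 163, 171, 178, 181]
213 [37, 35, 34, 31, 36, 35, 38, 39, 89, 180, 180, 180, 178, 176, 157, 178, 175, 143, 51, 40, 43, 37, 36, 38, 41, 33, 41, 44, 41, 40, 39, 48, 83, 124, 144, 156, 171, 178, 179, 177]
218 [171, 174, 170, 174, 170, 169, 155, 154, 155, 151, 120, 98, 96, 110, 180, 179, 171, 113, 123, 132, 120, 121, 120, 122, 116, 104, 104, 102, 105, 100, 83, 72, 114, 135, 152, 164, 176, 179, 178, 178]
223 [180, 179, 180, 175, 177, 181, 177, 178, 182, 174, 140, 123, 122, 136, 178, 176, 163, 101, 171, 173, 176, 178, 182, 179, 179, 179, 181, 177, 178, 172, 119, 93, 123, 148, 157, 169, 175, 181, 178, 177]
228 [177, 178, 179
[... 238 characters left out ...]
 147, 142, 144, 142, 141, 144, 144, 150, 152, 166, 177, 181, 179, 179, 179, 178, 175, 176, 169, 122, 96, 123, 150, 158, 171, 182, 179, 180, 176, 177]
238 [37, 35, 37, 37, 33, 36, 37, 37, 33, 36, 37, 36, 38, 39, 37, 35, 36, 36, 42, 38, 41, 39, 42, 37, 38, 39, 38, 39, 40, 53, 113, 136, 155, 166, 173, 179, 178, 181, 179, 177]
243 [163, 177, 179, 183, 170, 165, 134, 81, 72, 75, 71, 80, 142, 172, 170, 169, 164, 151, 157, 153, 156, 155, 142, 145, 144, 140, 130, 126, 131, 127, 122, 102, 80, 76, 77, 77, 74, 63, 69, 69]
248 [58, 62, 55, 59, 58, 63, 53, 56, 57, 56, 57, 61, 72, 71, 68, 63, 68, 86, 93, 95, 99, 114, 114, 111, 114, 115, 121, 136, 138, 138, 139, 141, 143, 140, 140, 139, 149, 146, 147, 148]
```

Emit:
send_rows:
  increments:
    - {"gripper": 0.9,"linear": [0.001,0,-0.04],"delta_rot": [0,0,0]}
    - {"gripper": 0.9,"linear": [0.001,0,-0.08],"delta_rot": [0,0,0]}
    - {"gripper": 0.9,"linear": [0.001,0,-0.11],"delta_rot": [0,0,0]}
    - {"gripper": 0.9,"linear": [0.001,0,-0.13],"delta_rot": [0,0,0]}
    - {"gripper": 0.9,"linear": [0.001,0,-0.145],"delta_rot": [0,0,0]}
    - {"gripper": 0.9,"linear": [0.001,0,-0.153],"delta_rot": [0,0,0]}
    - {"gripper": 0.9,"linear": [0.001,0,-0.153],"delta_rot": [0,0,0]}
    - {"gripper": 0.9,"linear": [0.001,0,-0.153],"delta_rot": [0,0,0]}

```text
clock: 11.25
position: [0.6305, 0.1271, 0.0495]
ee_rot: [0.001, 0.72, 0.694, 0.001]
contact_force: [-0.2, 0.3, -1.1]
width: 0.0185
gripper_force: 78.9
```

Emit:
send_rows:
  increments:
    - {"gripper": 0.9,"linear": [0,-0.006,0],"delta_rot": [0,0,0]}
    - {"gripper": 0.9,"linear": [0,-0.012,0],"delta_rot": [0,0,0]}
    - {"gripper": 0.9,"linear": [-0.001,-0.018,0],"delta_rot": [0,0,0]}
    - {"gripper": 0.9,"linear": [-0.001,-0.024,0],"delta_rot": [0,0,0]}
    - {"gripper": 0.9,"linear": [-0.001,-0.03,0],"delta_rot": [0,0,0]}
    - {"gripper": 0.9,"linear": [-0.001,-0.036,0],"delta_rot": [0,0,0]}
    - {"gripper": 0.9,"linear": [-0.0015,-0.042,0],"delta_rot": [0,0,0]}
    - {"gripper": 0.9,"linear": [-0.0015,-0.048,0],"delta_rot": [0,0,0]}

```text
clock: 12.05
position: [0.6285, 0.0791, 0.0484]
ee_rot: [-0.0, 0.72, 0.694, -0.0]
contact_force: [0.1, 0.7, -0.9]
width: 0.0187
gripper_force: 78.8
```

Emit:
send_rows:
  increments:
    - {"gripper": 0.9,"linear": [0,-0.006,0],"delta_rot": [0,0,0]}
    - {"gripper": 0.9,"linear": [0,-0.012,0],"delta_rot": [0,0,0]}
    - {"gripper": 0.9,"linear": [-0.001,-0.018,0],"delta_rot": [0,0,0]}
    - {"gripper": 0.9,"linear": [-0.001,-0.024,0],"delta_rot": [0,0,0]}
    - {"gripper": 0.9,"linear": [-0.001,-0.03,0],"delta_rot": [0,0,0]}
    - {"gripper": 0.9,"linear": [-0.001,-0.036,0],"delta_rot": [0,0,0]}
    - {"gripper": 0.9,"linear": [-0.0015,-0.042,0],"delta_rot": [0,0,0]}
    - {"gripper": 0.9,"linear": [-0.0015,-0.048,0],"delta_rot": [0,0,0]}

```text
clock: 12.85
position: [0.627, 0.0312, 0.0484]
ee_rot: [-0.0, 0.72, 0.694, -0.0]
contact_force: [0.9, 0.4, -1.5]
width: 0.0183
gripper_force: 78.8
```

```bash
cat > look.py <<'E'
from h import *
import sys
s=get_state(); d=cam('top'); np.savez(sys.argv[1]+'.npz',**d); im=d['pixels']
print(s['position'],s['contact_force'])
# profile along rack axis line at rack x=0, height 70mm (blank tops) and x=+-30
for rx in (-.02,.02):
    out=[]
    for ry in np.arange(-.215,.06,.004):
        p=np.array([[.625+rx+.0305*ry,-.073-.0305*rx+ry,.06]])
        u=cv2.projectPoints(p,d['rvec'].astype(float),d['tvec'].astype(float),d['K'].astype(float),None)[0].ravel()
        out.append(int(cv2.getRectSubPix(im,(1,1),(float(u[0]),float(u[1])))[0,0,1]))
    print(rx,[(round(-215+4*i),o) for i,o in enumerate(out)])
E
python3 look.py t3
```

```text
[0.62703091 0.03117548 0.04840842] [ 0.8746771   0.39029556 -1.5141828 ]
-0.02 [(-215, 126), (-211, 133), (-207, 134), (-203, 133), (-199, 106), (-195, 96), (-191, 92), (-187, 79), (-183, 83), (-179, 96), (-175, 82), (-171, 106), (-167, 116), (-163, 115), (-159, 117), (-155, 115), (-151, 99), (-147, 97), (-143, 79), (-139, 116), (-135, 117), (-131, 113), (-127, 118), (-123, 115), (-119, 117), (-115, 117), (-111, 116), (-107, 117), (-103, 117), (-99, 120), (-95, 171), (-91, 106), (-87, 155), (-83, 176), (-79, 177), (-75, 176), (-71, 164), (-67, 147), (-63, 108), (-59, 93), (-55, 142), (-51, 165), (-47, 175), (-43, 178), (-39, 178), (-35, 177), (-31, 167), (-27, 150), (-23, 110), (-19, 167), (-15, 171), (-11, 89), (-7, 91), (-3, 133), (1, 160), (5, 166), (9, 164), (13, 166), (17, 167), (21, 166), (25, 167), (29, 164), (33, 168), (37, 168), (41, 167), (45, 167), (49, 166), (53, 166), (57, 123)]
0.02 [(-215, 134), (-211, 142), (-207, 138), (-203, 118), (-199, 100), (-195, 99), (-191, 89), (-187, 81), (-183, 85), (-179, 98), (-175, 77), (-171, 109), (-167, 115), (-163, 113), (-159, 118), (-155, 116), (-151, 100), (-147, 72), (-143, 61), (-139, 63), (-135, 65), (-131, 61), (-127, 59), (-123, 60), (-119, 60), (-115, 60), (-111, 63), (-107, 58), (-103, 66), (-99, 108), (-95, 169), (-91, 113), (-87, 125), (-83, 175), (-79, 175), (-75, 175), (-71, 159), (-67, 135), (-63, 104), (-59, 99), (-55, 145), (-51, 168), (-47, 175), (-43, 176), (-39, 175), (-35, 174), (-31, 163), (-27, 137), (-23, 111), (-19, 167), (-15, 152), (-11, 51), (-7, 41), (-3, 49), (1, 42), (5, 48), (9, 44), (13, 41), (17, 41), (21, 39), (25, 35), (29, 39), (33, 36), (37, 38), (41, 46), (45, 46), (49, 41), (53, 46), (57, 76)]
```

Both blanks are touching and square, with centres near rack y ≈ −81 and −41 and the blade face at −21. I'll carry on pushing.

Emit:
send_rows:
  increments:
    - {"gripper": 0.9,"linear": [0,-0.006,0],"delta_rot": [0,0,0]}
    - {"gripper": 0.9,"linear": [0,-0.012,0],"delta_rot": [0,0,0]}
    - {"gripper": 0.9,"linear": [-0.0005,-0.018,0],"delta_rot": [0,0,0]}
    - {"gripper": 0.9,"linear": [-0.0005,-0.024,0],"delta_rot": [0,0,0]}
    - {"gripper": 0.9,"linear": [-0.001,-0.03,0],"delta_rot": [0,0,0]}
    - {"gripper": 0.9,"linear": [-0.001,-0.036,0],"delta_rot": [0,0,0]}
    - {"gripper": 0.9,"linear": [-0.0015,-0.042,0],"delta_rot": [0,0,0]}
    - {"gripper": 0.9,"linear": [-0.0015,-0.046,0],"delta_rot": [0,0,0]}

```text
clock: 13.7
position: [0.6255, -0.0151, 0.0484]
ee_rot: [0.0, 0.72, 0.694, -0.0]
contact_force: [-0.6, 0.8, -1.3]
width: 0.0184
gripper_force: 78.8
```

Emit:
send_rows:
  increments:
    - {"gripper": 0.9,"linear": [0,-0.004,0],"delta_rot": [0,0,0]}
    - {"gripper": 0.9,"linear": [0,-0.008,0],"delta_rot": [0,0,0]}
    - {"gripper": 0.9,"linear": [0,-0.012,0],"delta_rot": [0,0,0]}
    - {"gripper": 0.9,"linear": [-0.0005,-0.016,0],"delta_rot": [0,0,0]}
    - {"gripper": 0.9,"linear": [-0.0005,-0.02,0],"delta_rot": [0,0,0]}
    - {"gripper": 0.9,"linear": [-0.001,-0.024,0],"delta_rot": [0,0,0]}
    - {"gripper": 0.9,"linear": [-0.001,-0.028,0],"delta_rot": [0,0,0]}
    - {"gripper": 0.9,"linear": [-0.001,-0.031,0],"delta_rot": [0,0,0]}

```text
clock: 14.5
position: [0.6246, -0.0459, 0.0484]
ee_rot: [0.0, 0.72, 0.694, -0.0]
contact_force: [-0.2, 0.1, -1.3]
width: 0.0187
gripper_force: 78.8
```

```bash
python3 look.py t4 | cut -c1-900
```

```text
[ 0.62458842 -0.04587067  0.04838012] [-0.15592819  0.07671788 -1.29476011]
-0.02 [(-215, 127), (-211, 133), (-207, 133), (-203, 134), (-199, 106), (-195, 98), (-191, 91), (-187, 77), (-183, 85), (-179, 101), (-175, 105), (-171, 110), (-167, 114), (-163, 116), (-159, 112), (-155, 110), (-151, 103), (-147, 99), (-143, 84), (-139, 113), (-135, 98), (-131, 104), (-127, 108), (-123, 113), (-119, 116), (-115, 116), (-111, 112), (-107, 107), (-103, 102), (-99, 118), (-95, 170), (-91, 97), (-87, 74), (-83, 82), (-79, 89), (-75, 141), (-71, 167), (-67, 167), (-63, 169), (-59, 170), (-55, 168), (-51, 167), (-47, 167), (-43, 169), (-39, 109), (-35, 101), (-31, 111), (-27, 117), (-23, 112), (-19, 101), (-15, 80), (-11, 139), (-7, 166), (-3, 165), (1, 164), (5, 165), (9, 163), (13, 124), (17, 29), (21, 33), (25, 29), (29, 32), (33, 29), (37, 45), (41, 86), (45, 88), (49, 88), (53, 125), (57, 140)]
0.02 [(-215, 136), (-211, 141), (-207, 138), (-203, 117), (-199, 97), (-195, 101), (-191, 94), (-187, 80), (-183, 87), (-179, 103), (-175, 106), (-171, 110), (-167, 113), (-163, 114), (-159, 109), (-155, 110), (-151, 104), (-147, 98), (-143, 75), (-139, 64), (-135, 95), (-131, 105), (-127, 111), (-123, 116), (-119, 113), (-115, 116), (-111, 109), (-107, 106), (-103, 102), (-99, 121), (-95, 171), (-91, 103), (-87, 42), (-83, 35), (-79, 37), (-75, 38), (-71, 32), (-67, 36), (-63, 42), (-59, 40), (-55, 43), (-51, 47), (-47, 47), (-43, 82), (-39, 106), (-35, 114), (-31, 115), (-27, 108), (-23, 91), (-19, 57), (-15, 35), (-11, 52), (-7, 52), (-3, 47), (1, 45), (5, 48), (9, 53), (13, 57), (17, 56), (21, 53), (25, 57), (29, 54), (33, 52), (37, 58), (41, 54), (45, 52), (49, 53), (53, 54), (57, 71)]
```

Emit:
send_rows:
  increments:
    - {"gripper": 0.9,"linear": [0,-0.0025,0],"delta_rot": [0,0,0]}
    - {"gripper": 0.9,"linear": [0,-0.005,0],"delta_rot": [0,0,0]}
    - {"gripper": 0.9,"linear": [0,-0.0075,0],"delta_rot": [0,0,0]}
    - {"gripper": 0.9,"linear": [0,-0.01,0],"delta_rot": [0,0,0]}
    - {"gripper": 0.9,"linear": [0,-0.012,0],"delta_rot": [0,0,0]}
    - {"gripper": 0.9,"linear": [0,-0.012,0],"delta_rot": [0,0,0]}

```text
clock: 15.15
position: [0.6246, -0.0567, 0.0485]
ee_rot: [-0.0, 0.72, 0.694, 0.0]
contact_force: [-0.7, 3.2, -0.3]
width: 0.0185
gripper_force: 79.0
```

```bash
python3 look.py t5 | cut -c1-500
python3 - <<'E'
from h import *
d=dict(np.load('t5.npz')); e=cam('scene'); np.savez('s5.npz',**e)
a=cv2.resize(d['pixels'][185:265,330:430],None,fx=4,fy=4,interpolation=cv2.INTER_CUBIC)
b=cv2.resize(e['pixels'][165:245,205:305],None,fx=4,fy=4,interpolation=cv2.INTER_CUBIC)
cv2.imwrite('pics/f.png',np.hstack([a,b]))
E
```

```text
[ 0.62458589 -0.05667797  0.04845438] [-0.67496498  3.19677711 -0.30317746]
-0.02 [(-215, 123), (-211, 131), (-207, 132), (-203, 131), (-199, 107), (-195, 98), (-191, 92), (-187, 84), (-183, 103), (-179, 106), (-175, 111), (-171, 114), (-167, 114), (-163, 111), (-159, 112), (-155, 109), (-151, 102), (-147, 94), (-143, 103), (-139, 106), (-135, 113), (-131, 115), (-127, 115), (-123, 111), (-119, 109), (-115, 106), (-111, 101), (-107, 122), (-103, 112), (-99, 105), (-95, 167), (-91, 106), (-87, 91), (-83, 90), (-79, 94), (-75, 143), (-71, 171), (-67, 172), (-63, 169), (-5
0.02 [(-215, 132), (-211, 140), (-207, 135), (-203, 115), (-199, 99), (-195, 99), (-191, 92), (-187, 81), (-183, 98), (-179, 105), (-175, 110), (-171, 111), (-167, 111), (-163, 108), (-159, 109), (-155, 107), (-151, 99), (-147, 97), (-143, 104), (-139, 108), (-135, 113), (-131, 116), (-127, 113), (-123, 110), (-119, 105), (-115, 103), (-111, 106), (-107, 119), (-103, 108), (-99, 114), (-95, 167), (-91, 94), (-87, 35), (-83, 32), (-79, 37), (-75, 35), (-71, 34), (-67, 37), (-63, 38), (-59, 74), (
```

View pics/f.png

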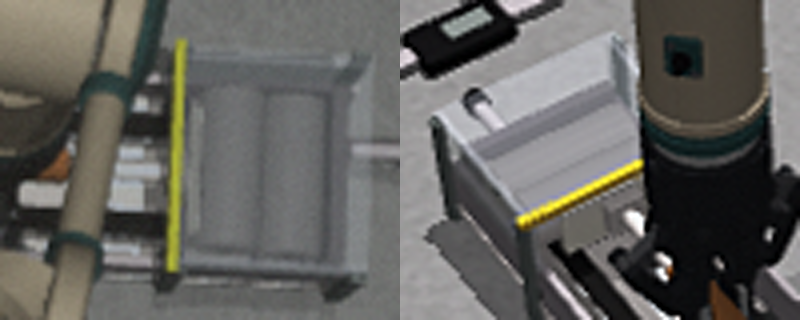

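The top half of the picture shows both blanks square and touching under the guard. The leading one is at pixel x≈295, between the nest rods, and the other at x≈230. The blade pushes with only 3 N. I'll press slightly more, then ease back while staying under the guard.

Emit:
send_rows:
  increments:
    - {"gripper": 0.9,"linear": [0,-0.0015,0],"delta_rot": [0,0,0]}
    - {"gripper": 0.9,"linear": [0,-0.003,0],"delta_rot": [0,0,0]}
    - {"gripper": 0.9,"linear": [0,-0.003,0],"delta_rot": [0,0,0]}

```text
clock: 15.55
position: [0.6243, -0.0587, 0.048]
ee_rot: [-0.001, 0.72, 0.694, 0.001]
contact_force: [0.2, 5.9, -2.5]
width: 0.0182
gripper_force: 78.7
```

Emit:
send_rows:
  increments:
    - {"gripper": 0.9,"linear": [0,0.003,0],"delta_rot": [0,0,0]}
    - {"gripper": 0.9,"linear": [0,0.006,0],"delta_rot": [0,0,0]}
    - {"gripper": 0.9,"linear": [0,0.009,0],"delta_rot": [0,0,0]}
    - {"gripper": 0.9,"linear": [0,0.009,0],"delta_rot": [0,0,0]}
    - {"gripper": 0.9,"linear": [0,0.009,0],"delta_rot": [0,0,0]}

```text
clock: 16.05
position: [0.6248, -0.0516, 0.0485]
ee_rot: [0.0, 0.719, 0.695, -0.0]
contact_force: [0.6, 0.1, -1.3]
width: 0.0183
gripper_force: 78.8
```

```bash
cat > fine.py <<'E'
from h import *
d=cam('top'); im=d['pixels'][...,1].astype(np.float32); np.savez('t6.npz',**d)
for rx in(-.03,-.01,.01,.03):
    ys=np.arange(-.2,-.095,.002); acc=0
    for o in(-.006,0,.006):
        P=np.array([[.625+rx+o+.0305*y,-.073-.0305*(rx+o)+y,.05] for y in ys])
        u=cv2.projectPoints(P,d['rvec'].astype(float),d['tvec'].astype(float),d['K'].astype(float),None)[0].reshape(-1,2).astype(np.float32)
        acc=acc+cv2.remap(im,u[:,:1],u[:,1:],cv2.INTER_LINEAR).ravel()/3
    print(rx,[(int(round(y*1000)),int(a)) for y,a in zip(ys,acc)])
E
python3 fine.py
```

```text
-0.03 [(-200, 101), (-198, 99), (-196, 98), (-194, 95), (-192, 86), (-190, 79), (-188, 84), (-186, 92), (-184, 100), (-182, 105), (-180, 106), (-178, 107), (-176, 109), (-174, 111), (-172, 112), (-170, 112), (-168, 116), (-166, 115), (-164, 114), (-162, 112), (-160, 109), (-158, 108), (-156, 106), (-154, 104), (-152, 102), (-150, 97), (-148, 93), (-146, 95), (-144, 99), (-142, 103), (-140, 106), (-138, 108), (-136, 110), (-134, 112), (-132, 113), (-130, 114), (-128, 114), (-126, 113), (-124, 112), (-122, 112), (-120, 109), (-118, 106), (-116, 104), (-114, 103), (-112, 99), (-110, 91), (-108, 80), (-106, 104), (-104, 118), (-102, 122), (-100, 130), (-98, 162), (-96, 170)]
-0.01 [(-200, 100), (-198, 98), (-196, 99), (-194, 98), (-192, 87), (-190, 81), (-188, 84), (-186, 93), (-184, 101), (-182, 103), (-180, 106), (-178, 109), (-176, 110), (-174, 110), (-172, 112), (-170, 113), (-168, 113), (-166, 113), (-164, 112), (-162, 108), (-160, 109), (-158, 109), (-156, 107), (-154, 104), (-152, 102), (-150, 97), (-148, 95), (-146, 97), (-144, 101), (-142, 105), (-140, 107), (-138, 108), (-136, 
[... 918 characters left out ...]
-98, 156), (-96, 168)]
0.03 [(-200, 100), (-198, 98), (-196, 99), (-194, 95), (-192, 87), (-190, 81), (-188, 84), (-186, 95), (-184, 100), (-182, 104), (-180, 107), (-178, 108), (-176, 109), (-174, 111), (-172, 112), (-170, 113), (-168, 114), (-166, 111), (-164, 111), (-162, 108), (-160, 108), (-158, 108), (-156, 104), (-154, 102), (-152, 99), (-150, 95), (-148, 94), (-146, 99), (-144, 102), (-142, 105), (-140, 107), (-138, 108), (-136, 111), (-134, 112), (-132, 114), (-130, 113), (-128, 110), (-126, 111), (-124, 109), (-122, 109), (-120, 107), (-118, 105), (-116, 102), (-114, 99), (-112, 96), (-110, 88), (-108, 83), (-106, 102), (-104, 117), (-102, 122), (-100, 136), (-98, 161), (-96, 171)]
```

Run:
```python
from h import *
d=dict(np.load('t6.npz'))
for uv in[(330+228/4,185+85/4),(330+228/4,185+250/4),(330+295/4,185+90/4),(330+295/4,185+255/4)]: print(onz(d,uv,.06).round(4))
```

```text
[ 0.6737 -0.201   0.06  ]
[ 0.5698 -0.201   0.06  ]
[ 0.6714 -0.2426  0.06  ]
[ 0.5675 -0.2421  0.06  ]
```

The leading blank is at about −169 and the other at about −130, square and centred. I'll retract the paddle along the track, then lift it.

Emit:
send_rows:
  increments:
    - {"gripper": 0.9,"linear": [0,0.01,0],"delta_rot": [0,0,0]}
    - {"gripper": 0.9,"linear": [0.0005,0.03,0],"delta_rot": [0,0,0]}
    - {"gripper": 0.9,"linear": [0.001,0.05,0],"delta_rot": [0,0,0]}
    - {"gripper": 0.9,"linear": [0.002,0.07,0],"delta_rot": [0,0,0]}
    - {"gripper": 0.9,"linear": [0.002,0.07,0.03],"delta_rot": [0,0,0]}
    - {"gripper": 0.9,"linear": [0.002,0.07,0.075],"delta_rot": [0,0,0]}
    - {"gripper": 0.9,"linear": [0.002,0.07,0.12],"delta_rot": [0,0,0]}
    - {"gripper": 0.9,"linear": [0.002,0.07,0.165],"delta_rot": [0,0,0]}

```text
clock: 16.9
position: [0.6262, 0.0195, 0.215]
ee_rot: [-0.0, 0.719, 0.695, -0.0]
contact_force: [0.5, 0.1, -2.4]
width: 0.0184
gripper_force: 78.7
```

Emit:
send_rows:
  increments:
    - {"gripper": 0.9,"linear": [0,0,0.04],"delta_rot": [0,0,0]}
    - {"gripper": 0.9,"linear": [-0.03,0.03,0.045],"delta_rot": [0,0,0]}
    - {"gripper": 0.9,"linear": [-0.06,0.06,0.045],"delta_rot": [0,0,0]}
    - {"gripper": 0.9,"linear": [-0.09,0.095,0.045],"delta_rot": [0,0,-0.02]}
    - {"gripper": 0.9,"linear": [-0.12,0.13,0.045],"delta_rot": [0,0,-0.044]}
    - {"gripper": 0.9,"linear": [-0.15,0.165,0.045],"delta_rot": [0,0,-0.044]}
    - {"gripper": 0.9,"linear": [-0.18,0.2,0.045],"delta_rot": [0,0,-0.044]}
    - {"gripper": 0.9,"linear": [-0.21,0.23,0.045],"delta_rot": [0,0,-0.044]}

```text
clock: 17.7
position: [0.4148, 0.2505, 0.2586]
ee_rot: [-0.0, 0.735, 0.679, 0.0]
contact_force: [0.5, 0.5, -0.3]
width: 0.0185
gripper_force: 78.9
```

Emit:
send_rows:
  increments:
    - {"gripper": 0.9,"linear": [-0.03,0.03,0],"delta_rot": [0,0,0]}
    - {"gripper": 0.9,"linear": [-0.06,0.06,0],"delta_rot": [0,0,0]}
    - {"gripper": 0.9,"linear": [-0.06,0.06,0],"delta_rot": [0,0,0]}
    - {"gripper": 0.9,"linear": [-0.06,0.06,0],"delta_rot": [0,0,0]}

```text
clock: 18.1
position: [0.3558, 0.3093, 0.2586]
ee_rot: [0.0, 0.734, 0.68, 0.0]
contact_force: [1.7, -0.4, -1.6]
width: 0.0187
gripper_force: 79.0
```

```bash
python3 - <<'E'
from h import *
s=get_state(); q=Ro.from_quat(np.roll(s['ee_rot'],-1)).as_matrix()
print(s['position'],np.degrees(np.arctan2(q[1,1],q[0,1])),s['width'],s['contact_force'])
E
python3 fine.py | head -1
```

```text
[0.35576426 0.30933314 0.2586436 ] -4.386492945913167 0.018705266667933342 [ 1.68935176 -0.3958242  -1.5904384 ]
-0.03 [(-200, 104), (-198, 102), (-196, 102), (-194, 99), (-192, 89), (-190, 83), (-188, 86), (-186, 94), (-184, 102), (-182, 106), (-180, 112), (-178, 113), (-176, 113), (-174, 115), (-172, 117), (-170, 117), (-168, 119), (-166, 119), (-164, 117), (-162, 114), (-160, 113), (-158, 111), (-156, 110), (-154, 108), (-152, 105), (-150, 100), (-148, 98), (-146, 100), (-144, 104), (-142, 108), (-140, 112), (-138, 111), (-136, 114), (-134, 115), (-132, 115), (-130, 117), (-128, 120), (-126, 118), (-124, 117), (-122, 116), (-120, 113), (-118, 112), (-116, 110), (-114, 108), (-112, 104), (-110, 97), (-108, 86), (-106, 81), (-104, 80), (-102, 80), (-100, 97), (-98, 161), (-96, 175)]
```

Emit:
send_rows:
  increments:
    - {"gripper": 0.9,"linear": [0,0,-0.045],"delta_rot": [0,0,0]}
    - {"gripper": 0.9,"linear": [0,0,-0.09],"delta_rot": [0,0,0]}
    - {"gripper": 0.9,"linear": [0,0,-0.135],"delta_rot": [0,0,0]}
    - {"gripper": 0.9,"linear": [0,0,-0.175],"delta_rot": [0,0,0]}
    - {"gripper": 0.9,"linear": [0,0,-0.205],"delta_rot": [0,0,0]}
    - {"gripper": 0.9,"linear": [0,0,-0.225],"delta_rot": [0,0,0]}
    - {"gripper": 0.9,"linear": [0,0,-0.236],"delta_rot": [0,0,0]}
    - {"gripper": 0.9,"linear": [0,0,-0.236],"delta_rot": [0,0,0]}

```text
clock: 18.95
position: [0.3568, 0.3076, 0.0213]
ee_rot: [-0.0, 0.735, 0.678, -0.001]
contact_force: [0.2, 0.2, -1.6]
width: 0.0182
gripper_force: 79.0
```

Emit:
send_rows:
  increments:
    - {"gripper": 0.9,"linear": [0,0,-0.002],"delta_rot": [0,0,0]}
    - {"gripper": 0.9,"linear": [0,0,-0.003],"delta_rot": [0,0,0]}
    - {"gripper": 0.9,"linear": [0,0,-0.003],"delta_rot": [0,0,0]}

```text
clock: 19.25
position: [0.3573, 0.309, 0.0203]
ee_rot: [0.0, 0.735, 0.678, 0.001]
contact_force: [0.2, 0.0, -0.7]
width: 0.0186
gripper_force: 79.0
```

Release part-way, then lift straight up.

Emit:
send_rows:
  increments:
    - {"gripper": 0.6,"linear": [0,0,0],"delta_rot": [0,0,0]}
    - {"gripper": 0.3,"linear": [0,0,0],"delta_rot": [0,0,0]}
    - {"gripper": 0.15,"linear": [0,0,0],"delta_rot": [0,0,0]}
    - {"gripper": 0.15,"linear": [0,0,0],"delta_rot": [0,0,0]}
    - {"gripper": 0.15,"linear": [0,0,0.03],"delta_rot": [0,0,0]}
    - {"gripper": 0.15,"linear": [0,0,0.07],"delta_rot": [0,0,0]}
    - {"gripper": 0.15,"linear": [0,0,0.12],"delta_rot": [0,0,0]}
    - {"gripper": 0.15,"linear": [0,0,0.17],"delta_rot": [0,0,0]}

```text
clock: 20.05
position: [0.3561, 0.3084, 0.191]
ee_rot: [-0.0, 0.735, 0.678, -0.0]
contact_force: [0.3, 1.6, 0.0]
width: 0.0366
gripper_force: 0.0
```

```bash
python3 - <<'E'
from h import *
cam('wrist');cam('wrist');s=get_state(); d=cam('wrist'); p,q=s['position'],s['ee_rot']; im=d['pixels']
print(p,s['width'],s['contact_force'])
hsv=cv2.cvtColor(im,cv2.COLOR_BGR2HSV)
m=((hsv[...,0]>5)&(hsv[...,0]<22)&(hsv[...,1]>100)).astype(np.uint8)
n,l,st,ce=cv2.connectedComponentsWithStats(m)
for i in range(1,n):
    if st[i,4]>500: print('wood',st[i],ce[i],wz(d,p,q,ce[i],.042))
def tr(P): 
    a=np.radians(-4.3); v=P[:2]-[.388,.27]; return np.array([np.cos(a)*v[0]+np.sin(a)*v[1],-np.sin(a)*v[0]+np.cos(a)*v[1]])
i=1+np.argmax([st[k,4]*(abs(st[k,0]-310)<60) for k in range(1,n)])
pts=np.argwhere(l==i)[:,::-1]
a=wz(d,p,q,pts[pts[:,1].argmin()],.042);b=wz(d,p,q,pts[pts[:,1].argmax()],.042)
print(a,b,np.linalg.norm(a-b),tr(a),tr(b))
d2=cam('scene'); np.savez('s7.npz',**d2)
E
python3 fine.py | head -1
```

```text
[0.36060014 0.3113349  0.19634425] 0.03652154699392852 [ 0.17337222  0.12884397 -0.9915129 ]
wood [ 613    0   27  113 2237] [629.26732231  50.28877962] [0.70286168 0.47362564 0.042     ]
wood [ 299  170   24  103 2414] [310.56752278 220.15865783] [0.35669253 0.31202969 0.042     ]
wood [ 464  228   84   23 1448] [505.07665746 239.00345304] [0.53300006 0.28106346 0.042     ]
[0.35253003 0.35390114 0.042     ] [0.34717002 0.26692799 0.042     ] 0.08713815872219786 [-0.04166092  0.08100548] [-0.04048471 -0.00612474]
-0.03 [(-200, 105), (-198, 102), (-196, 101), (-194, 97), (-192, 88), (-190, 82), (-188, 87), (-186, 95), (-184, 103), (-182, 108), (-180, 110), (-178, 112), (-176, 113), (-174, 115), (-172, 115), (-170, 116), (-168, 119), (-166, 118), (-164, 116), (-162, 114), (-160, 111), (-158, 112), (-156, 109), (-154, 107), (-152, 106), (-150, 101), (-148, 98), (-146, 100), (-144, 105), (-142, 109), (-140, 111), (-138, 113), (-136, 115), (-134, 117), (-132, 118), (-130, 119), (-128, 120), (-126, 120), (-124, 118), (-122, 115), (-120, 112), (-118, 112), (-116, 110), (-114, 107), (-112, 104), (-110, 96), (-108, 84), (-106, 80), (-104, 80), (-102, 80), (-100, 97), (-98, 161), (-96, 175)]
```

```bash
python3 -c "
from rig import sign_off; print(sign_off())"
```

```text
the job is handed in; nothing more can be done
None
```

I handed the job in at about 20 s of the 72 s allowed. The images show the spanner and paddle flat in the tray, and both blanks square under the guard, the leading one in the nest and the other against it. I could not measure its drop directly, and the hand-in gave no verdict.

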